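# Gauge the press's pin socket and set the pin length stop

## Robot

A 7-joint arm with a two-finger parallel gripper is mounted at the origin on the work surface. World frame = base frame: x ahead of the robot, y to its left, z up, the work surface at z = 0. Lengths are in m, angles in rad, forces in N, time in s.
With the tool pointing down it reaches from about 0.425 to 1.025 m from the base axis. Payload 3.6 kg.
Tool frame: the origin (TCP) lies at the very end of the fingers, on their centre line; the grasp point (between the pads) lies 19 mm behind it; y points along the fingers, x is the direction in which the jaws open and shut, and the axes are right-handed (so a half turn about y gives the same grasp; the last joint's range is limited). The gripper opens to 85 mm and grips with 20 to 120 N. Pads are 22 mm wide; open, the fingers measure 114 mm over their backs; the gripper's body (76 mm by 85 mm) begins 54 mm behind the grasp point. The pads swing forward as they close: fully open they stand 13 mm farther back than shut.
Start: joints at [1.075, 0.591, 0.048, 1.609, -0.033, 0.943, -0.034], TCP at [0.284, -0.667, 0.231] pointing down, gripper open.
Joint ranges: [-2.69, 2.69], [-0.47, 2.24], [-1.27, 1.36], [0.19, 2.51], [-1.53, 4.68], [0.08, 2.07], [-3.09, 3.09]. Speed limits (rad/s): [2.57, 2.57, 3.14, 3.14, 3.14, 3.14, 3.14].

## Interface

Orientations are given as a unit quaternion [x, y, z, w].
In Python, from workcell import manip gives the robot as it stands. Calls block until the motion is done:
- manip.reach(position, orientation): joint-space move of the TCP to a pose.
- manip.move_l(position, speed=0.15, frame=None, f_stop=None): straight line of the TCP; frame=None keeps the orientation; speed is the mean speed in m/s. With f_stop (N) it stops when the force on the tool has changed by that much, and returns True; else False.
- manip.move_j(angles): joint-space move.
- manip.grip(opening, newtons=None): opening from 0.0 (shut) to 1.0 (fully open); newtons is the grip in N (None keeps the last); returns when the fingers have stopped.
- manip.dwell(seconds).
- manip.ik(position, orientation): joint angles nearest the present ones, or None.
- manip.get_state(): the state.
- manip.get_image(name): name is "scene" or "top"; returns (picture, depth): 420x560x3 uint8, red, green, blue; 420x560 float32, m along the optical axis (not along the pixel's ray), 0 where there is no reading.
- manip.calibration(name): a dict with "camera_matrix" (3x3 intrinsics, pixels), "rvec" (rotation vector, rad) and "tvec" (3), from world to camera coordinates, as OpenCV has them. Camera axes: x right, y down, z forward; pixel columns grow to the right and rows downward; lengths in m; the calibration is good to about 2 mm. A picture is of the moment at which its call begins. calibration takes no time and is no camera call.
A pose or a line that the arm cannot do raises manip.Unreachable and nothing moves.
- manip.sign_off(): hands the job in, once; it reports no verdict.
The state is a dict: "clock": time; "joint_positions": joint angles; "joint_vel": joint speeds; "effort": joint torques, N m; "eef_pos": TCP position; "eef_rot": TCP orientation; "ft_force": force on the tool from outside, world axes, zero at the start; "wrist_torque": the same for the moment, N m; "gripper_width": opening from 0.0 (shut) to 1.0 (fully open).
Only numpy, scipy, OpenCV 4.12 (cv2) and the standard library are available. Lean on these libraries where they do the work, as an engineer would, in place of code of your own. Each camera call takes 0.05 s, during which the arm holds its last target. There are 200 camera calls.

## Task

Gauge the depth of the pin socket in the tortilla press's hinge post: take the depth rod from its wooden stand, lower it into the socket until its red collar sits on the post, and push the rod on down through the collar until it gently bottoms on the old bush (a firm touch, never more than about 20 newtons). Leave the rod standing there, bottomed and with its collar on the post, and only then set the blue slide of the length stop to the depth that the rod went in. Leave the basket, the comal and the jar where they are.

Things in the scene. Friction and masses are not known exactly. Their poses are not given: they have to be found in the camera images.
- rod_head (a point): Depth rod, loose, upright, 65 to 110 g (the collar adds 25 g), 116 mm long: a yellow upright cylinder head (22 mm diameter, 36 mm tall) on top of a steel rod (8 mm diameter, 80 mm long, foot chamfered 1.2 mm, black ring marks every 10 mm). This point is the centre of the head, 98 mm above the rod's tip; z points up along the rod. At the start the rod stands on its tip in a 20 mm deep hole in a fixed wooden block 70 x 70 x 45 mm, so the head's centre is about 123 mm up.
- rod_tip (a point): The lower end of the depth rod, on its axis; z points up along the rod.
- collar_under (a point): Centre of the collar's flat underside, on the rod's axis; level with the socket's mouth when the collar rests on the post.
- collar (a joint): Red collar (32 mm diameter, 8 mm tall) that slides stiffly on the depth rod and stays where it is put: about 4 N are needed to slide it. The value is the length of rod in m that sticks out below the collar's underside: 0.022 to 0.026 at the start, at most 0.070. With the collar on the post and the rod bottomed, it is the socket's depth.
- press: Round aluminium tortilla press, fixed, closed: two 170 mm discs and, at their edge, an upright square hinge post 44 x 44 x 78 mm. The origin is on the shelf under the axis of the socket in the post; x points from the post to the middle of the discs, z up. The discs are at most 39 mm high, their middle 125 mm from the socket; the stub of the handle beyond is 78 mm high.
- socket_mouth (a point): Centre of the pin socket's mouth on the top of the hinge post (78 mm above the shelf), with a brass ring around it: a round vertical hole 11 mm wide with a 1.5 mm chamfer. Its floor is the flat, hard end of an old bush stuck 30 to 57 mm below the mouth; how deep cannot be seen and differs each time. It does not give: push at about 10 mm/s or slower and stop as soon as the force rises above what the collar takes.
- stop (a joint): Blue slide of the length stop, on a fixed flat track 40 x 120 x 14 mm with marks every 10 mm, the zero mark red. The value in m is the setting: the distance of the slide's middle from the zero mark; 0 to 0.010 at the start, at most 0.070. It slides with 1.5 N and stays where it is left.
- stop_grip (a point): Centre of the blue slide's upright grip block, 28 mm (its x) by 20 mm (its y, the sliding direction) by 40 mm tall; it stands on the track, this point is 34.5 mm above the shelf. Its y axis points the way the setting grows.
- stop_zero (a point): Fixed point at the track's zero mark, at the height of the grip block's centre: where the centre of the grip is at setting zero. Its y axis points along the track the way the setting grows.
- basket_mid (a point): Closed red plastic tortilla basket, 170 mm diameter, 116 mm tall; a point on its axis 50 mm up. To be left alone.
- comal_mid (a point): Carbon steel comal, 180 mm diameter, 12 mm tall, two loop handles; a point at its middle 6 mm up. To be left alone.
- jar_mid (a point): Small glass jar with a steel lid, 56 mm diameter, 80 mm tall; a point at its middle 40 mm up. To be left alone.
There are look-alikes about, which are no part of the job. What is shaped like the part that bears rod_head but purple is not meant. Several things look just like the part that bears stop: the one meant starts farthest to the robot's left.

How it is judged:
By the outcome, as a careful person would: the job done as asked, in the order asked, and still so for the second after the job is handed in, with the robot touching nothing.
It also fails if it takes over 58 s, if anything falls off the work surface, if the arm or the gripper's body presses on something with over 40 N, if the wrist force passes 120 N, or if a joint passes its speed limit or range.

## Working session

There is one attempt and no reset: what is moved stays moved. The work goes in short steps, each a Python script; the robot and the scene stay as the last script left them, time stands still between calls to the robot, and variables do not carry over. Pictures are saved under pics/ and viewed, about 8 in all and at most 12, crops included, and the job is handed in when it is done.

```bash
ls; mkdir -p pics; cat > h.py <<'E'
from workcell import manip
import numpy as np, cv2
def cam(n):
    c=manip.calibration(n); K=np.array(c["camera_matrix"],float); R,_=cv2.Rodrigues(np.array(c["rvec"],float)); t=np.array(c["tvec"],float).ravel()
    return K,R,t
def ray(n,u,v):
    K,R,t=cam(n); d=R.T@np.linalg.solve(K,[u,v,1.]); return -R.T@t,d
def plane(n,u,v,z):
    o,d=ray(n,u,v); return o+d*(z-o[2])/d[2]
def cloud(n,depth):
    K,R,t=cam(n); v,u=np.indices(depth.shape); p=np.stack([(u-K[0,2])/K[0,0]*depth,(v-K[1,2])/K[1,1]*depth,depth],-1)
    return (p-t)@R
def proj(n,P):
    K,R,t=cam(n); q=K@(R@np.asarray(P,float)+t); return q[:2]/q[2]
E
python3 - <<'E'
from h import *
for n in("scene","top"):
    im,d=manip.get_image(n); np.savez(f"pics/{n}0.npz",im=im,d=d)
    cv2.imwrite(f"pics/{n}0.png",im[...,::-1])
    K,R,t=cam(n); print(n,(-R.T@t).round(3),K[0,0],R[2].round(2), (d==0).mean())
s=manip.get_state();print(s["clock"],s["eef_pos"],s["eef_rot"])
E
```

```text
pics
scene [ 1.019 -0.096  0.939] 419.5098070748193 [-0.51  0.08 -0.86] 0.003958333333333334
top [0.296 0.005 1.06 ] 412.09305870258197 [ 0.21  0.01 -0.98] 0.003975340136054422
0.1 [ 0.28322192 -0.66655542  0.23022324] [-0.58935971  0.39080015 -0.38950516  0.59009838]
```

View pics/scene0.png

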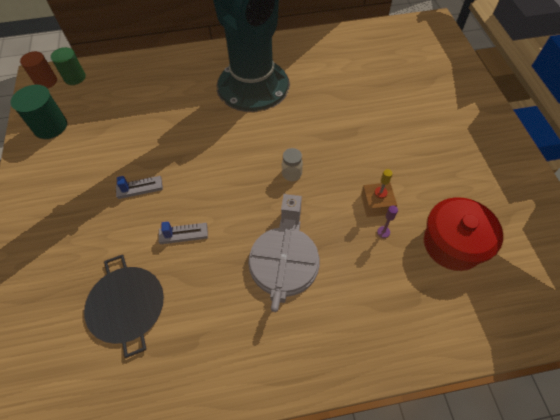

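View pics/top0.png

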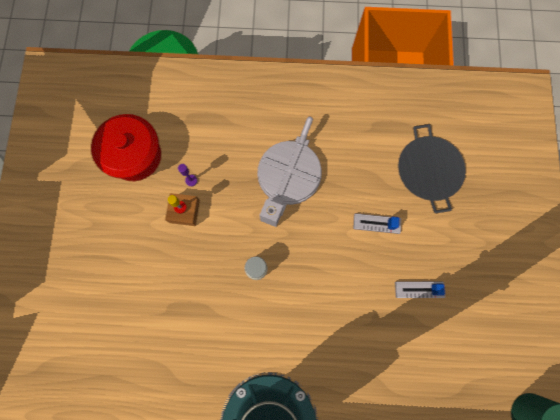

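Scene view: press at about (285,255) with its post at (291,207), stand with the yellow head at (386,176), purple look-alike at (389,220), two stops at (140,186) and (183,232). Top view: yellow head (173,200), post (271,211), stops (378,223) and (421,290).

```bash
cat > m.py <<'E'
from h import *
D={n:np.load(f"pics/{n}0.npz") for n in("scene","top")}
def blobs(n,lo,hi,amin=15):
    hsv=cv2.cvtColor(D[n]["im"],cv2.COLOR_RGB2HSV); m=cv2.inRange(hsv,lo,hi)
    k,l,s,c=cv2.connectedComponentsWithStats(m); return [(l==i,s[i],c[i]) for i in range(1,k) if s[i,4]>=amin]
for n in D:
    C=cloud(n,D[n]["d"])
    for nm,lo,hi in(("yellow",(24,170,120),(34,255,255)),("blue",(105,130,50),(125,255,255)),("red",(0,220,100),(4,255,255)),("purple",(130,120,40),(155,255,255))):
        for m,s,c in blobs(n,lo,hi):
            p=C[m]; print(n,nm,s.tolist(),c.round(1),"med",np.median(p,0).round(3),"zmax",np.percentile(p[:,2],95).round(3))
            if nm=="blue":
                q=p[p[:,2]>.050]; print("   top face",len(q),q.mean(0).round(4), plane(n,*c,.0345).round(3))
    z=C[...,2]
    r=(C[...,0]>.3)&(C[...,0]<.75)&(abs(C[...,1])<.12)&(abs(z-.078)<.004)
    k,l,s,c=cv2.connectedComponentsWithStats(r.astype(np.uint8))
    for i in range(1,k):
        if s[i,4]>15: print(n,"z78",s[i].tolist(),C[l==i].mean(0).round(4))
    print(n,"ray y to left?",plane(n,100,200,0).round(2),plane(n,400,200,0).round(2))
a=D["top"]["im"][170:300,140:460]; cv2.imwrite("pics/topc.png",cv2.resize(a,None,fx=2.5,fy=2.5,interpolation=cv2.INTER_CUBIC)[...,::-1])
a=D["scene"]["im"][160:260,100:420]; cv2.imwrite("pics/scenec.png",cv2.resize(a,None,fx=2.5,fy=2.5,interpolation=cv2.INTER_CUBIC)[...,::-1])
E
python3 m.py
```

```text
scene yellow [385, 170, 6, 6, 17] [387.6 172.2] med [0.502 0.249 0.143] zmax 0.145
scene blue [532, 35, 28, 68, 1081] [549.9  65.3] med [-0.032  1.11  -0.142] zmax -0.067
   top face 4 [ 1.0187 -0.0959  0.9392] [0.14  0.919 0.034]
scene blue [514, 106, 46, 54, 1197] [540.  131.5] med [ 0.036  1.229 -0.46 ] zmax -0.453
   top face 7 [ 1.0187 -0.0959  0.9392] [0.382 0.755 0.034]
scene blue [118, 177, 10, 12, 73] [122.  181.9] med [ 0.336 -0.389  0.054] zmax 0.059
   top face 54 [ 0.3364 -0.392   0.0551] [ 0.324 -0.396  0.034]
scene blue [162, 222, 8, 9, 56] [165.2 226.3] med [ 0.493 -0.286  0.056] zmax 0.058
   top face 54 [ 0.4926 -0.2864  0.0555] [ 0.48  -0.291  0.034]
scene red [428, 198, 36, 43, 276] [437.8 216.7] med [0.612 0.333 0.093] zmax 0.098
scene red [469, 232, 9, 6, 16] [472.9 234.5] med [0.675 0.397 0.101] zmax 0.103
scene red [478, 237, 7, 9, 19] [480.4 241.4] med [0.694 0.408 0.099] zmax 0.101
scene red [459, 239, 39, 19, 236] [482.7 248. ] med [0.71  0.411 0.097] zmax 0.101
scene z78 [282, 148, 20, 18, 144] [0.3664 0.0496 0.0801]
scene z78 [281, 194, 20, 19, 279] [0.50
[... 278 characters left out ...]
84  0.052] zmax 0.057
   top face 74 [ 0.4885 -0.2875  0.0541] [ 0.49  -0.289  0.034]
top blue [431, 284, 14, 11, 133] [437.4 289.1] med [ 0.33  -0.388  0.051] zmax 0.056
   top face 76 [ 0.33   -0.3878  0.0671] [ 0.331 -0.394  0.034]
top red [92, 114, 66, 66, 3215] [125.  146.6] med [0.636 0.387 0.096] zmax 0.114
top red [174, 201, 12, 12, 71] [180.7 207.7] med [0.496 0.243 0.059] zmax 0.062
top purple [179, 164, 18, 22, 174] [187.5 175.2] med [0.581 0.235 0.036] zmax 0.118
top z78 [307, 117, 6, 7, 23] [ 0.74   -0.0675  0.0766]
top z78 [260, 199, 23, 23, 300] [0.4984 0.0192 0.078 ]
top z78 [245, 256, 21, 22, 297] [0.3596 0.0502 0.0797]
top ray y to left? [0.52 0.47 0.  ] [ 0.56 -0.32  0.  ]
```

View pics/topc.png

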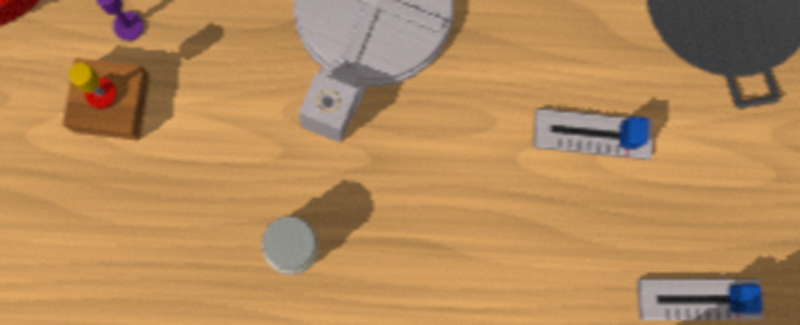

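View pics/scenec.png

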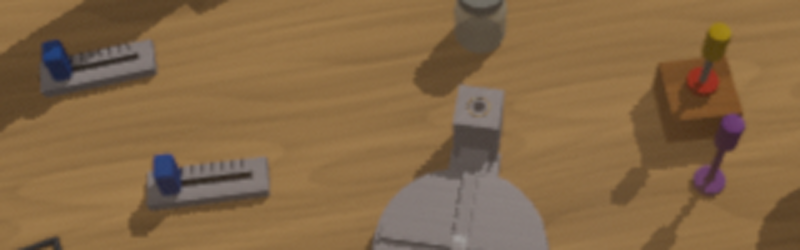

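```bash
cat > m2.py <<'E'
from h import *
from scipy.spatial.transform import Rotation as Ro
D={n:np.load(f"pics/{n}0.npz") for n in("scene","top")}
for n,uv in(("top",(271,209.8)),("scene",(291.4,202.2))):
    print(n,"socket",plane(n,*uv,.078).round(4))
    C=cloud(n,D[n]["d"]); im=D[n]["im"].astype(int); hsv=cv2.cvtColor(D[n]["im"],cv2.COLOR_RGB2HSV)
    near=(abs(C[...,0]-.49)<.07)&(C[...,1]>-.36)&(C[...,1]<-.14)
    m=(near&(((hsv[...,1]<75)&(C[...,2]>.006)))).astype(np.uint8); m=cv2.morphologyEx(m,cv2.MORPH_CLOSE,np.ones((5,5)))
    # stretch over blue/black
    k,l,s,c=cv2.connectedComponentsWithStats(m); i=1+np.argmax(s[1:,4])
    P=[plane(n,u,v,.014)[:2] for v,u in np.argwhere(l==i)]
    (c0,sz,a)=cv2.minAreaRect(np.array(P,np.float32)*1000); print("track",np.round(c0,1),np.round(sz,1),a)
    b=np.argwhere(near&(im[...,0]-np.maximum(im[...,1],im[...,2])>25)&(hsv[...,0]>=150)|near&(hsv[...,0]<6)&(hsv[...,1]>60))
    for v,u in b: print("redpx",u,v,im[v,u],plane(n,u,v,.014)[:2].round(4))
for y in(1,-1):
    R=np.column_stack([(0,y,0),(0,0,-1),(-y,0,0)]); q=Ro.from_matrix(R).as_quat(); print(q,np.linalg.det(R))
    print(manip.ik([.498,.246,.2],q),manip.ik([.5,.019,.2],q),manip.ik([.49,-.288,.1],q))
print(Ro.from_quat(manip.get_state()["eef_rot"]).as_matrix().round(2))
E
python3 m2.py
```

```text
top socket [0.4993 0.02   0.078 ]
track [ 490.7 -253.1] [118.9  42. ] 87.74425506591797
redpx 390 230 [167 124 128] [ 0.4744 -0.2863]
redpx 391 230 [166 122 127] [ 0.4745 -0.2889]
redpx 390 231 [170 127 127] [ 0.4718 -0.2863]
redpx 391 231 [170 125 125] [ 0.4719 -0.2889]
scene socket [0.4992 0.022  0.078 ]
track [ 488.9 -253.3] [117.7  59.9] 84.26820373535156
[ 0.5  0.5 -0.5 -0.5] 1.0
[ 0.17395579  0.61725923 -1.02361692  1.99210466  0.67227084  0.91688467
  0.36468487] [ 0.44573446  0.44517916 -0.75060464  2.11311303  0.44841762  0.74433956
  0.97668853] [ 0.85498171  0.64232248 -0.56552701  2.03895946  0.58343563  0.6220578
  1.46322568]
[ 0.5 -0.5  0.5 -0.5] 1.0
[-0.35205906  0.42979051 -0.24956874  2.01325023  0.15735079  0.71650116
 -2.26962201] [-0.0900941   0.35709139 -0.04882436  2.13485289  0.02818454  0.6502301
 -1.72907477] [ 0.37471869  0.58489313  0.10647582  2.06045909 -0.12224377  0.50200512
 -0.99991418]
[[ 0.39 -0.    0.92]
 [-0.92  0.    0.39]
 [-0.   -1.   -0.  ]]
```

```bash
cat > g.py <<'E'
from h import *
q=[.5,-.5,.5,-.5]
manip.grip(0.7,40)
manip.reach([.498,.246,.20],q)
print(manip.move_l([.498,.246,.103],speed=.12,f_stop=8))
manip.grip(0.0,40); s=manip.get_state(); print(s["clock"],s["eef_pos"],s["gripper_width"],s["ft_force"])
zg=s["eef_pos"][2]
manip.move_l([.498,.246,.24],speed=.12)
manip.reach([.498,.021,.24],q)
manip.move_l([.498,.021,.175],speed=.12)
manip.dwell(.3)
s=manip.get_state(); print(s["clock"],s["eef_pos"],s["gripper_width"],s["ft_force"])
open("zg","w").write(str(zg))
for n in("scene","top"):
    im,d=manip.get_image(n); np.savez(f"pics/{n}1.npz",im=im,d=d)
    c=proj(n,[.498,.021,.12]).astype(int); a=im[max(c[1]-50,0):c[1]+50,c[0]-65:c[0]+65]; print(n,c)
    cv2.imwrite(f"pics/{n}1.png",cv2.resize(a,None,fx=4,fy=4,interpolation=cv2.INTER_CUBIC)[...,::-1])
a=[cv2.imread(f"pics/{n}1.png") for n in("scene","top")]; h=min(x.shape[0] for x in a)
cv2.imwrite("pics/both1.png",cv2.resize(np.hstack([x[:h] for x in a]),None,fx=.76,fy=.76))
E
python3 g.py
```

```text
False
5.1417 [0.49849032 0.24639667 0.10368912] 0.24745048046067958 [-0.45433916  0.45656626  3.91142146]
8.325 [0.49842076 0.02098798 0.17562434] 0.2433592685143898 [-0.80690429 -0.41509086 -0.55392841]
scene [291 192]
top [270 206]
```

View pics/both1.png

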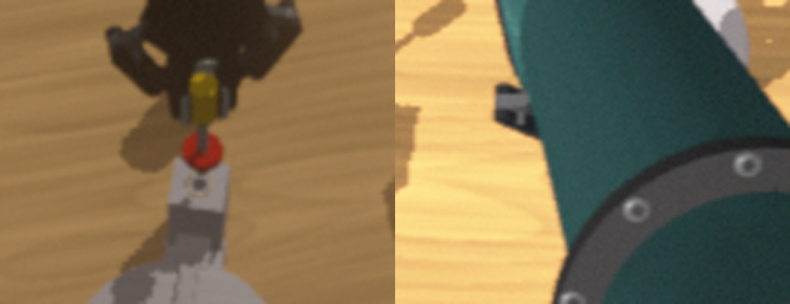

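```bash
cat > m3.py <<'E'
import sys; from h import *
k=sys.argv[1]; zt=float(sys.argv[2]); cv=float(sys.argv[3]) if len(sys.argv)>3 else .024
D=np.load(f"pics/scene{k}.npz"); im=D["im"]; C=cloud("scene",D["d"]); hsv=cv2.cvtColor(im,cv2.COLOR_RGB2HSV)
near=(abs(C[...,0]-.498)<.05)&(abs(C[...,1]-.021)<.05)
def blob(lo,hi):
    m=(cv2.inRange(hsv,lo,hi)>0)&near; n,l,s,c=cv2.connectedComponentsWithStats(m.astype(np.uint8)); i=1+np.argmax(s[1:,4]); return l==i
for nm,lo,hi,z in(("head",(20,110,50),(36,255,255),zt+.098),("collar",(0,130,70),(8,255,255),zt+cv+.004)):
    m=blob(lo,hi); vu=np.argwhere(m); p=C[m]; 
    x0,y0,w,h=cv2.boundingRect(vu[:,::-1].astype(np.int32)); c=(x0+(w-1)/2,y0+(h-1)/2)
    print(nm,m.sum(),"bbox",x0,y0,w,h,"centroid",vu[:,::-1].mean(0).round(2),"->",plane("scene",*vu[:,::-1].mean(0),z).round(4),"bboxc->",plane("scene",*c,z).round(4),"z range",np.percentile(p[:,2],[5,95]).round(4))
    q=p[p[:,2]>np.percentile(p[:,2],95)-.004]; print("   topface",len(q),q.mean(0).round(4))
post=near&(abs(C[...,2]-.079)<.004)&(hsv[...,1]<90)&(C[...,0]>.47); p=C[post]; print("post",len(p),p.mean(0).round(4),p.min(0).round(4),p.max(0).round(4))
g=cv2.cvtColor(im,cv2.COLOR_RGB2GRAY); print(g[194:212,282:302]); print(hsv[194:212,282:302,1])
E
python3 m3.py 1 .0969
cat >> h.py <<'E'
E
python3 - <<'E'
import os;os.chdir(".")
import sys;sys.path.insert(0,".")
from h import *
for n in("scene","top"):
    D=np.load(f"pics/{n}0.npz");C=cloud(n,D["d"]);hsv=cv2.cvtColor(D["im"],cv2.COLOR_RGB2HSV)
    m=(cv2.inRange(hsv,(20,110,50),(36,255,255))>0)&(abs(C[...,0]-.5)<.04)&(abs(C[...,1]-.246)<.04)&(C[...,2]>.08)
    vu=np.argwhere(m)[:,::-1]; print(n,len(vu),plane(n,*vu.mean(0),.123),C[m&(C[...,2]>.136)].mean(0))
E
```

```text
head 143 bbox 288 166 10 17 centroid [292.6  173.76] -> [0.4991 0.0233 0.1949] bboxc-> [0.4996 0.0229 0.1949] z range [0.1853 0.216 ]
   topface 71 [0.5031 0.0214 0.2147]
collar 110 bbox 286 186 13 12 centroid [292.14 191.71] -> [0.4999 0.023  0.1249] bboxc-> [0.4992 0.0228 0.1249] z range [0.1302 0.1354]
   topface 86 [0.5047 0.0224 0.1333]
post 250 [0.5048 0.0191 0.0795] [ 0.4735 -0.0064  0.0751] [0.5302 0.0458 0.0829]
[[ 98 120 130 118  89  65  56  54  58  66  70  70  70  70  68  69  80 111
  125 126]
 [115 132 136 133 116  81  57  54  63  69  67  69  67  67  65  70 102 123
  130 128]
 [124 133 136 135 131 109  76  58  59  63  64  64  60  63  69  93 123 134
  135 129]
 [125 132 135 134 135 132 111  87  67  55  52  55  66  84 103 125 136 138
  139 130]
 [127 134 134 135 136 136 132 123  98  72  62  72  97 125 134 137 139 139
  135 126]
 [128 133 134 135 137 135 127 132 120  95  89 104 125 136 138 138 138 138
  134 126]
 [129 134 135 136 134 129 120 120 115 108 112 123 131 135 138 139 137 136
  131 123]
 [130 135 136 135 126 121 124 109  90  82  87 104 128 137 138 136 136 136
  129 
[... 1843 characters left out ...]
9  42  26  25  23  27
   47 111]
 [ 37  25  26  24  25  28  38  54  62  66  55  49  35  28  26  26  23  27
   51 112]
 [ 35  24  24  26  30  35  28  26  27  29  27  28  25  25  25  23  25  26
   53 114]
 [ 28  26  25  28  35  36  29  26  25  27  26  23  25  25  23  25  25  29
   58 113]
 [ 43  39  36  39  38  36  31  26  26  25  25  25  25  27  25  23  27  28
   65 114]
 [ 54  45  43  47  45  42  33  29  30  29  26  29  27  27  26  26  28  35
   75 117]
 [ 56  46  47  47  44  47  39  42  40  44  43  39  40  33  34  28  30  38
   79 119]]
scene 117 [0.49887528 0.25063988 0.123     ] [0.50412891 0.24661898 0.14182094]
top 97 [0.50144692 0.24833702 0.123     ] [0.50037542 0.24607024 0.14072795]
```

The scene view shows the head held, with the collar at (292,192) just above the socket ring at (291,202). The tip is about 1.2 mm too far in +y and level in x, so I'll correct that and insert.

```bash
python3 - <<'E'
from h import *
zg=float(open("zg").read()); off=zg-.025
def st(t):
    s=manip.get_state(); print(t,round(s["clock"],2),s["eef_pos"].round(4) if hasattr(s["eef_pos"],'round') else s["eef_pos"],"tip",round(s["eef_pos"][2]-off,4),"F",np.round(s["ft_force"],2),"w",round(s["gripper_width"],4)); return s
manip.move_l([.498,.0198,.170],speed=.05); manip.dwell(.2); st("above")
r=manip.move_l([.498,.0198,.143],speed=.025,f_stop=4); s=st(f"in {r}")
if not r:
    manip.dwell(.2); st("rest")
    r=manip.move_l([.498,.0198,.126],speed=.008,f_stop=3); st(f"collar {r}")
im,d=manip.get_image("scene"); np.savez("pics/scene2.npz",im=im,d=d)
cv2.imwrite("pics/scene2.png",cv2.resize(im[130:230,230:360],None,fx=5,fy=5,interpolation=cv2.INTER_CUBIC)[...,::-1])
E
```

```text
above 8.88 [0.498  0.0198 0.17  ] tip 0.0913 F [ 0.37  0.6  -0.99] w 0.2473
in False 10.11 [0.4982 0.0198 0.1432] tip 0.0645 F [ 0.09 -0.08 -1.45] w 0.2476
rest 10.31 [0.4981 0.0198 0.1431] tip 0.0645 F [ 0.03  0.23 -0.36] w 0.2429
collar True 11.75 [0.498  0.0198 0.1303] tip 0.0517 F [-0.35 -0.19  2.28] w 0.2485
```

View pics/scene2.png

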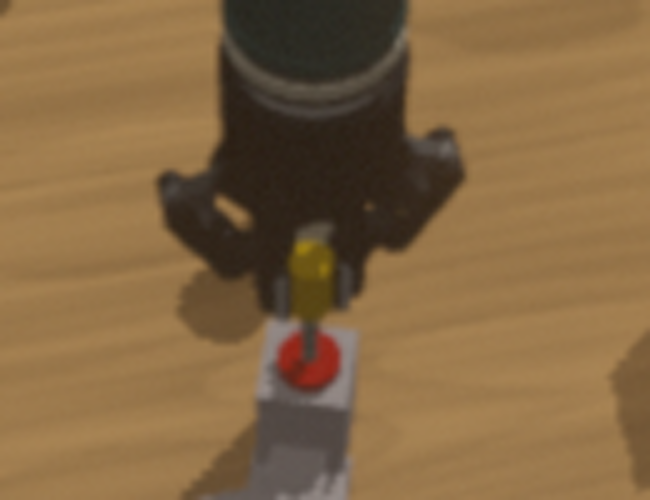

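In the picture the collar at (309,360) sits on the post. Contact came at tip −26.3 mm, which matches the 22–26 mm collar setting. Next is the push to the bottom.

```bash
python3 - <<'E'
from h import *
zg=float(open("zg").read()); off=zg-.025
def st(t):
    s=manip.get_state(); print(t,round(s["clock"],2),np.round(s["eef_pos"],4),"tip",round(s["eef_pos"][2]-off,4),"F",np.round(s["ft_force"],2),"w",round(s["gripper_width"],4)); return s
r=manip.move_l([.498,.0198,.0985],speed=.007,f_stop=7); st(f"push {r}")
manip.dwell(.3); st("settle")
E
```

```text
push True 14.79 [0.4976 0.0199 0.1062] tip 0.0275 F [-1.29  0.16  3.38] w 0.2495
settle 15.09 [0.4976 0.0199 0.1062] tip 0.0275 F [ 0.06 -1.29  5.53] w 0.246
```

```bash
python3 - <<'E'
from h import *
zg=float(open("zg").read()); off=zg-.025
def st(t):
    s=manip.get_state(); print(t,round(s["clock"],2),np.round(s["eef_pos"],4),"tip",round(s["eef_pos"][2]-off,4),"F",np.round(s["ft_force"],2),"w",round(s["gripper_width"],4)); return s
r=manip.move_l([.498,.0198,.0985],speed=.005,f_stop=6); st(f"push {r}")
for i in range(3): manip.dwell(.1); st("settle")
E
```

```text
push True 15.52 [0.4976 0.0199 0.1062] tip 0.0275 F [-0.71 -0.38  4.78] w 0.2472
settle 15.62 [0.4976 0.0199 0.1062] tip 0.0275 F [-1.18 -0.01  4.88] w 0.2482
settle 15.72 [0.4976 0.0199 0.1062] tip 0.0275 F [-0.05 -0.38  5.43] w 0.2464
settle 15.82 [0.4977 0.0199 0.1062] tip 0.0275 F [-0.17 -0.07  4.49] w 0.248
```

```bash
python3 - <<'E'
from h import *
p=manip.get_state()["eef_pos"]
manip.grip(0.55); p=manip.get_state()["eef_pos"]; print(p)
manip.move_l([p[0],p[1],.24],speed=.12)
manip.reach([.4895,-.27,.20],[.5,-.5,.5,-.5]); print(manip.get_state()["clock"],manip.get_state()["ft_force"])
for n in("scene","top"):
    im,d=manip.get_image(n); np.savez(f"pics/{n}3.npz",im=im,d=d)
    cv2.imwrite(f"pics/{n}3.png",im[...,::-1])
a=cv2.imread("pics/scene3.png")[120:260,130:330]; cv2.imwrite("pics/scene3c.png",cv2.resize(a,None,fx=4,fy=4,interpolation=cv2.INTER_CUBIC))
E
python3 m3.py 3 .0275 .0505 | grep -v '^ *\['
python3 - <<'E'
import sys;sys.path.insert(0,".")
from h import *
D=np.load("pics/top3.npz");C=cloud("top",D["d"]);hsv=cv2.cvtColor(D["im"],cv2.COLOR_RGB2HSV)
m=(cv2.inRange(hsv,(20,110,50),(36,255,255))>0)&(abs(C[...,0]-.5)<.04)&(abs(C[...,1]-.02)<.04)&(C[...,2]>.09)
if m.any(): print("top head",m.sum(),C[m].mean(0),np.percentile(C[m][:,2],[5,50,95]))
E
```

```text
[0.49753177 0.01998124 0.10592823]
18.575 [ 0.84996222 -0.22467252 -0.44484713]
head 105 bbox 287 185 9 15 centroid [291.14 191.1 ] -> [0.4982 0.021  0.1255] bboxc-> [0.5005 0.0202 0.1255] z range [0.1197 0.1469]
   topface 51 [0.5023 0.019  0.1456]
collar 90 bbox 285 198 13 10 centroid [291.17 202.58] -> [0.5025 0.0207 0.082 ] bboxc-> [0.5023 0.0203 0.082 ] z range [0.0852 0.0908]
   topface 67 [0.5065 0.0191 0.0893]
post 148 [0.5061 0.0184 0.0794] [ 0.473  -0.0048  0.0751] [0.5285 0.0456 0.083 ]
  123 124]
  129 125]
  133 126]
  136 127]
  134 124]
  132 124]
  129 120]
  128 120]
  121 118]
  118 116]
  117 115]
  116 115]
  115 115]
  111 118]
  110 118]
  107 117]
  108 120]
  105 119]]
  129 128]
  103 113]
   49  74]
   30  69]
   30  72]
   29  74]
   32  81]
   30  84]
   35  94]
   36 100]
   42 103]
   48 112]
   49 112]
   56 110]
   56 112]
   64 116]
   77 118]
   80 120]]
top head 81 [0.49768198 0.0193553  0.14046008] [0.12147069 0.14310813 0.14558388]
```

View pics/scene3c.png

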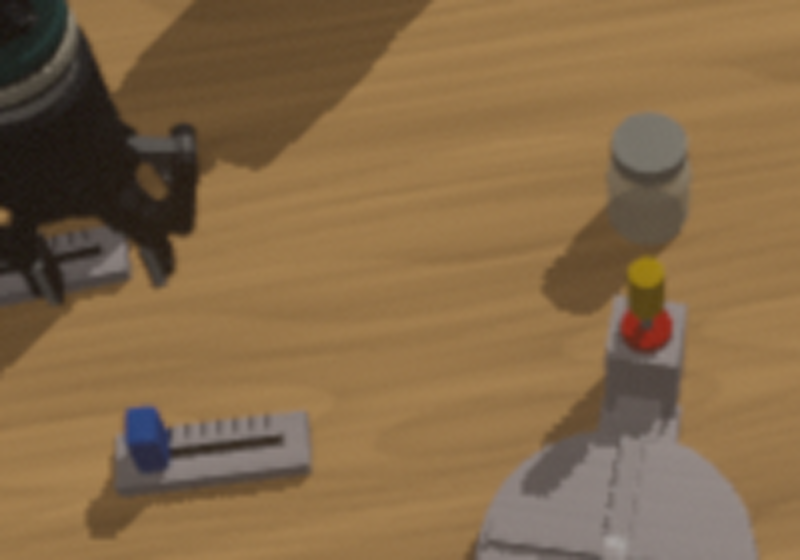

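Rod stands in the socket with its collar on the post (646,325 in the crop), and the head-top height agrees with tip −50.5 mm. Blue slide is at (147,440). Next I grip it and feel for its zero end.

```bash
cat > s.py <<'E'
from h import *
from scipy.spatial.transform import Rotation as Ro
dr=np.array([.0393,.9992,0]); dr/=np.linalg.norm(dr); zero=np.array([.4893,-.288,0])
q=Ro.from_matrix(np.column_stack([-dr,(0,0,-1),np.cross(-dr,(0,0,-1))])).as_quat()
def st(t):
    s=manip.get_state(); e=np.array(s["eef_pos"]); print(t,round(s["clock"],2),e.round(4),"set",round(float((e-zero)@dr),4),"F",np.round(s["ft_force"],2),"w",round(s["gripper_width"],4)); return e
def at(v,z=.025): p=zero+dr*v; p[2]=z; return p
E
python3 - <<'E'
from s import *
manip.reach(at(.002,.11),q)
print(manip.move_l(at(.002),speed=.06,f_stop=6)); st("down")
manip.grip(0.0,30); manip.dwell(.2); st("gripped")
r=manip.move_l(at(-.012),speed=.012,f_stop=6); st(f"zero {r}"); manip.dwell(.2); st("rest")
E
```

```text
False
down 20.7 [ 0.4896 -0.2862  0.0254] set 0.0019 F [-0.33 -1.01 -0.1 ] w 0.5463
gripped 21.25 [ 0.4896 -0.2864  0.0254] set 0.0016 F [-0.41 -0.74  5.34] w 0.227
zero True 21.86 [ 0.4895 -0.2896  0.0255] set -0.0016 F [-0.22  1.3   3.62] w 0.2288
rest 22.06 [ 0.4894 -0.2896  0.0254] set -0.0016 F [0.16 0.56 5.07] w 0.2246
```

```bash
python3 - <<'E'
from s import *
r=manip.move_l(at(-.012),speed=.012,f_stop=10); st(f"zero {r}"); manip.dwell(.2); st("rest")
E
```

```text
zero True 22.53 [ 0.4894 -0.2896  0.0254] set -0.0016 F [-0.44  0.61  4.53] w 0.2296
rest 22.73 [ 0.4895 -0.2896  0.0255] set -0.0016 F [0.81 0.94 4.01] w 0.2334
```

```bash
python3 - <<'E'
from s import *
manip.move_l(at(.062),speed=.05); st("near")
r=manip.move_l(at(.082),speed=.012,f_stop=8); st(f"end {r}"); manip.dwell(.2); st("rest")
E
```

```text
near 24.16 [ 0.4931 -0.2246  0.0254] set 0.0635 F [ 1.07 -1.    6.4 ] w 0.2299
end True 25.01 [ 0.4934 -0.2196  0.0254] set 0.0685 F [-0.34 -0.45  3.43] w 0.228
rest 25.21 [ 0.4934 -0.2201  0.0255] set 0.068 F [-0.93  1.44  2.88] w 0.2306
```

Travel between the ends is 70 mm, so the lower end is setting 0. Target is 50.4 mm from it.

```bash
python3 - <<'E'
from s import *
T=.0504-.0016; c=T
for i in range(3):
    manip.move_l(at(c),speed=.03); manip.dwell(.3); e=st("set"); err=T-float((e-zero)@dr)
    if abs(err)<.0003: break
    c+=err
manip.grip(0.5); manip.dwell(.2); st("open")
manip.move_l(at(c,.14),speed=.1); manip.reach([.42,-.42,.25],q); st("clear")
for n in("scene","top"):
    im,d=manip.get_image(n); np.savez(f"pics/{n}4.npz",im=im,d=d)
    C=cloud(n,d); hsv=cv2.cvtColor(im,cv2.COLOR_RGB2HSV)
    m=(cv2.inRange(hsv,(105,130,50),(125,255,255))>0)&(abs(C[...,0]-.49)<.06)&(C[...,1]>-.34)&(C[...,1]<-.15)&(C[...,2]<.08)
    vu=np.argwhere(m)[:,::-1]
    if len(vu): P=plane(n,*vu.mean(0),.036); print(n,len(vu),P.round(4),"setting",((P-zero)@dr+.0016).round(4))
    sl=(slice(150,280),slice(100,420)) if n=="scene" else (slice(150,280),slice(140,460))
    cv2.imwrite(f"pics/{n}4.png",cv2.resize(im[sl],None,fx=2.4,fy=2.2,interpolation=cv2.INTER_CUBIC)[...,::-1])
cv2.imwrite("pics/both4.png",np.vstack([cv2.imread(f"pics/{n}4.png") for n in("scene","top")]))
E
python3 m3.py 4 .0275 .0505 | grep -E 'head|collar|topface'
```

```text
set 26.25 [ 0.4922 -0.241   0.0254] set 0.047 F [-0.03 -2.08  4.34] w 0.2278
set 26.8 [ 0.4923 -0.2387  0.0254] set 0.0493 F [ 1.16 -1.6   6.15] w 0.2298
set 27.35 [ 0.4923 -0.2387  0.0254] set 0.0493 F [ 0.67 -0.75  6.62] w 0.2275
open 27.9 [ 0.4912 -0.238   0.0249] set 0.0501 F [ 0.95  0.01 -0.63] w 0.5002
clear 30.1 [ 0.4205 -0.4177  0.2489] set -0.1323 F [0.41 0.07 0.58] w 0.5058
scene 53 [ 0.4837 -0.2396  0.036 ] setting 0.0497
top 111 [ 0.4926 -0.2386  0.036 ] setting 0.0511
head 105 bbox 287 185 9 14 centroid [291.11 190.95] -> [0.4977 0.021  0.1255] bboxc-> [0.4992 0.0205 0.1255] z range [0.12   0.1471]
   topface 56 [0.5038 0.0194 0.1457]
collar 90 bbox 285 198 13 10 centroid [291.16 202.64] -> [0.5027 0.0206 0.082 ] bboxc-> [0.5023 0.0203 0.082 ] z range [0.0848 0.0906]
   topface 74 [0.5059 0.0194 0.0888]
```

View pics/both4.png

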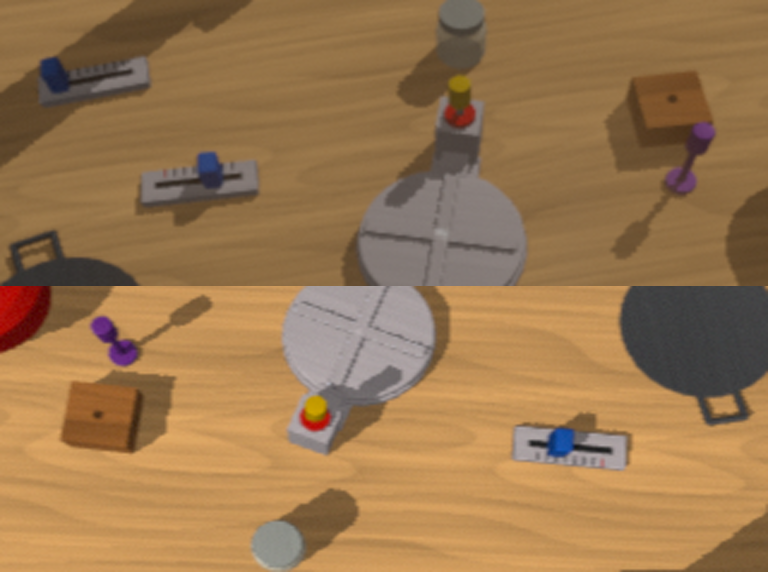

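```bash
python3 - <<'E'
from s import *
for n in("top","scene"):
    D=np.load(f"pics/{n}4.npz"); im=D["im"].astype(int); C=cloud(n,D["d"])
    w=np.clip(im[...,0]-np.maximum(im[...,1],im[...,2])-8,0,None)*((abs(C[...,0]-.487)<.03)&(abs(C[...,1]+.288)<.012)&(im[...,2]>.62*im[...,0]))
    v,u=np.indices(w.shape); c=((u*w).sum()/w.sum(),(v*w).sum()/w.sum()); P=plane(n,*c,.014); print(n,(w>0).sum(),np.round(c,2),P.round(4),"zero coord",((P-zero)@dr).round(4))
E
```

```text
top 70 [389.91 227.8 ] [ 0.4801 -0.2862  0.014 ] zero coord 0.0015
scene 137 [168.56 232.3 ] [ 0.4868 -0.2877  0.014 ] zero coord 0.0002
```

```bash
python3 -c "
from h import *
manip.sign_off(); print(manip.get_state()['clock'])"
```

```text
the job is handed in; nothing more can be done
the job is handed in; nothing more can be done
```

The rod is standing bottomed in the socket with its red collar on the post, and the slide of the left-hand length stop is set to about 50.5 mm. I handed the job in soon after the robot clock read 30 s, with the gripper clear of everything.

- **Depth:** I measured 50.5 mm from the gripper height (good to about 0.5 mm). The rod met a hard floor with the force change stopped at 7 N. A second push, stopped at 6 N, did not move it, and force readings stayed below about 7 N. The head's height in both cameras agrees with that depth.
- **Slide:** I moved it only after the rod was released. I ran it to both ends to find zero; the travel came out at 70 mm, as it should. While I held the slide, the reading was about 50.9 mm against a target of 50.4 mm.
- **Disagreements:**
  - Measured from the felt zero end, the cameras gave 49.7 mm and 51.1 mm.
  - Measured from the red zero mark, the top camera gave about 49.7 mm. That mark appeared about 1.5 mm from the felt zero end, which is within pixel size.
  - A last attempt to locate the red mark more precisely was too contaminated to use.
- **Other objects:** I commanded no motion near the basket, comal or jar. I judged them, the purple rod and the other stop unmoved by eye, and did not measure them.

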